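# Hold down the leaking jar's valve with the press stick

### The job

One of the three vacuum jars in the drawer leaks: its orange valve button gives softly under a light press, while the other two are firm, and they all look alike. Take the blue-handled press stick out of its stand, feel the buttons lightly with its rubber foot to find the soft one, and finish while still gripping the stick and holding it still and upright on the black dot of that button, lightly pressing it well in so that the valve can reseat. Never push hard on any jar, touch the jars only with the stick, and leave the other things where they are.

Things in the scene. Friction and masses are not known exactly. Their poses are not given: they have to be found in the camera images.
- jar_a: One of three look-alike empty vacuum jars: clear glass, 84 mm across, white plastic lid 90 mm across with its top 98 mm above the origin; origin at the centre of its underside, z up. The jars stand fast in the three cells of the white drawer (they cannot tip or slide), about 118 mm apart in a row. An orange valve button sits in the middle of the lid.
- valve_a_top (a point): Centre of the top face of jar a's orange valve button, marked with a small black dot; it moves down with the button. The button is round, 26 mm across, stands 11 mm above the lid, and can go straight down by at most 8 mm. The valve of a leaking jar is soft: about 0.4 N per mm. That of a tight jar is firm: about 4 N at first touch, then 4 N more per mm.
- valve_a (a joint): How far jar a's valve button is pressed down, in m: 0 untouched, 0.008 at the bottom of its travel. It springs back when let go.
- jar_b: One of three look-alike empty vacuum jars: clear glass, 84 mm across, white plastic lid 90 mm across with its top 98 mm above the origin; origin at the centre of its underside, z up. The jars stand fast in the three cells of the white drawer (they cannot tip or slide), about 118 mm apart in a row. An orange valve button sits in the middle of the lid.
- valve_b_top (a point): Centre of the top face of jar b's orange valve button, marked with a small black dot; it moves down with the button. The button is round, 26 mm across, stands 11 mm above the lid, and can go straight down by at most 8 mm. The valve of a leaking jar is soft: about 0.4 N per mm. That of a tight jar is firm: about 4 N at first touch, then 4 N more per mm.
- valve_b (a joint): How far jar b's valve button is pressed down, in m: 0 untouched, 0.008 at the bottom of its travel. It springs back when let go.
- jar_c: One of three look-alike empty vacuum jars: clear glass, 84 mm across, white plastic lid 90 mm across with its top 98 mm above the origin; origin at the centre of its underside, z up. The jars stand fast in the three cells of the white drawer (they cannot tip or slide), about 118 mm apart in a row. An orange valve button sits in the middle of the lid.
- valve_c_top (a point): Centre of the top face of jar c's orange valve button, marked with a small black dot; it moves down with the button. The button is round, 26 mm across, stands 11 mm above the lid, and can go straight down by at most 8 mm. The valve of a leaking jar is soft: about 0.4 N per mm. That of a tight jar is firm: about 4 N at first touch, then 4 N more per mm.
- valve_c (a joint): How far jar c's valve button is pressed down, in m: 0 untouched, 0.008 at the bottom of its travel. It springs back when let go.
- stick_grip (a point): Centre of the blue square handle of the press stick (half-way up the handle). Handle 20 x 20 mm across (sides along the point's x and y), 55 mm high; z runs up along the stick from tip to handle. The stick weighs about 60 g and stands upright, loose, in the stand's hole.
- stick_tip (a point): Centre of the flat black rubber foot of the press stick, 14 mm across, 112.5 mm below the handle's centre along the stick; the thin wooden shaft between is 12 mm thick. At the start it is 10 mm above the work surface, 40 mm down the stand's hole.
- stand: Dark wooden block 80 x 80 x 50 mm high, fixed, with a 16 mm round hole in the middle of its top, 40 mm deep, in which the press stick stands. Origin at the centre of its underside.
- drawer: White plastic drawer 125 (x) x 360 (y) x 50 mm high, fixed, with three cells in a row along its y axis holding the jars; steel handle on its -x side. Origin at the centre of its underside.
- bowl: Blue plastic bowl, 150 mm across, 60 mm high, a bystander. Origin at the centre of its underside.
- egg_cup: White ceramic egg cup, 48 mm across, 62 mm high, a bystander. Origin at the centre of its underside.
- spoon: Steel spoon lying flat on the surface, about 200 mm long, a bystander. Origin mid-length, x towards its bowl.
There are look-alikes about, which are no part of the job. There is more than one size of the part that bears stick_grip; the job needs the smallest. Of the things that look like the stand, take the one that is farthest from the robot's base at the start.

How it is judged:
On the way, in this order (a step that is already met when the one before it is completed fails the run):
1. the stick is lifted clear out of its stand, held by the gripper (height (world z) of stick_tip above 0.07 m and contact force between the fingers and stick above 1 N), for 0.2 s.
2. the gripped stick's foot presses the soft button in, upright and lightly (((value of joint valve_a above 0.003 m and horizontal distance between stick_tip and valve_a_top below 0.008 m and contact force between stick and jar_a between 0.6 and 10 N and contact force between stick and jar_b below 0.1 N and contact force between stick and jar_c below 0.1 N) or (value of joint valve_b above 0.003 m and horizontal distance between stick_tip and valve_b_top below 0.008 m and contact force between stick and jar_b between 0.6 and 10 N and contact force between stick and jar_a below 0.1 N and contact force between stick and jar_c below 0.1 N) or (value of joint valve_c above 0.003 m and horizontal distance between stick_tip and valve_c_top below 0.008 m and contact force between stick and jar_c between 0.6 and 10 N and contact force between stick and jar_a below 0.1 N and contact force between stick and jar_b below 0.1 N)) and angle between stick_tip's own z axis and vertical below 0.14 rad and contact force between the fingers and stick above 1 N), for 0.3 s.
At the end, for the whole second after the job is handed in: The gripped stick stands still and upright (within 8 degrees) on a valve button (centres within 8 mm), pressing it over 3 mm in with only 0.6 to 10 N (a firm one needs 16 N); the stick touches nothing else, the robot no jar; bowl, egg cup and spoon are within 30 mm of their places (all of step 2 and linear speed of stick below 0.02 m/s and contact force between stick and stand below 0.1 N and contact force between stick and drawer below 0.1 N and contact force between each of the fingers, the arm and jar_a below 0.1 N and contact force between each of the fingers, the arm and jar_b below 0.1 N and contact force between each of the fingers, the arm and jar_c below 0.1 N and distance of each of bowl, egg_cup, spoon from where it was at the start of the episode below 0.03 m); the arm keeps its last pose, push and grip.
It fails at once if a jar is pushed hard (over 25 N) (contact force between anything else and jar_a above 25 N or contact force between anything else and jar_b above 25 N or contact force between anything else and jar_c above 25 N).
It fails at once if the robot itself touches a jar (contact force between any of the fingers, the arm and jar_a above 0.5 N or contact force between any of the fingers, the arm and jar_b above 0.5 N or contact force between any of the fingers, the arm and jar_c above 0.5 N).
It fails at once if a bystander is moved by more than 30 mm (distance of any of bowl, egg_cup, spoon from where it was at the start of the episode above 0.03 m).
It also fails if it takes over 48 s, if anything falls off the work surface, if the arm or the gripper's body presses on something with over 40 N, if the wrist force passes 120 N, or if a joint passes its speed limit or range.

### The arm

A 6-joint arm with a two-finger parallel gripper is mounted at the origin on the work surface. World frame = base frame: x ahead of the robot, y to its left, z up, the work surface at z = 0. Lengths are in m, angles in rad, forces in N, time in s.
With the tool pointing down it reaches from about 0.25 to 0.725 m from the base axis. Payload 4 kg.
Tool frame: the origin (TCP) lies on the centre line of the jaws, within the pads' length; the fingertips stand 14 mm ahead of it and the grasp point (between the pads) lies 5 mm behind it; z points along the fingers, x is the direction in which the jaws open and shut, and the axes are right-handed (so a half turn about z gives the same grasp; the last joint's range is limited). The gripper opens to 85 mm and grips with 20 to 120 N. Pads are 22 mm wide; open, the fingers measure 114 mm over their backs; the gripper's body (76 mm by 85 mm) begins 54 mm behind the grasp point. The pads swing forward as they close: fully open they stand 13 mm farther back than shut.
Start: joints at [-1.277, 0.241, 0.005, 1.335, 0, 1.571], TCP at [0.145, -0.479, 0.245] pointing down, gripper open.
Joint ranges: [-2.72, 2.72], [-1.05, 1.87], [-1.09, 1.28], [-1.99, 2.15], [-1.42, 1.44], [-3.14, 3.14]. Speed limits (rad/s): [2.79, 2.79, 3.14, 3.14, 3.14, 3.14].

### API

Orientations are given as a unit quaternion [x, y, z, w].
In Python, from workcell import bot gives the robot as it stands.
- The arm moves only by the tool play_rows, never from a script. Its argument "motion" is a list of rows, each an object with "fingers": the closure, from -1 (fully open) to 1 (shut), so that 0 is half open; "translation": the shift along the tool's x, y, z in cm, a list of three; "roll": the turn about the tool's z in degrees. A call has 1 to 20 rows; each row is the pose to reach, as a shift and turn from the pose commanded when the call began, along the tool's axes at that moment; what a row does not reach only later rows make up. A row lasts 1/12 s, in which the tool goes at most 41.7 mm and 7.16 degrees, less where a joint would pass 70% of its speed; a pose out of reach is approached as far as the arm can. A call with a gripper value outside its range is refused whole. The fingers move at their own pace and stop on an object; the grip force is fixed at half the most. Time passes only in rows, so rows that repeat a pose let the fingers close. It gives the time, the measured TCP pose, the force and the opening at its end, in the units of the state.
- bot.get_obs(): the state, without advancing time (a new reading comes with each control period).
- bot.camera(name): name is "side" or "top" or "wrist"; returns a dict with "pixels" (384x512x3 uint8, red, green, blue), "intrinsics" (3x3 intrinsics, pixels), "k1" (the pictures are not rectified: a ray, as slopes to the right and down, at radius r is drawn at 1 + k1 r^2 times it, then the intrinsics apply), "world_to_cam" (4x4, takes a point from world to camera coordinates). Camera axes: x right, y down, z forward; pixel columns grow to the right and rows downward; lengths in m; the calibration is good to about 2 mm. A picture is of the moment at which its call begins. There is no depth.
- bot.job_done(): hands the job in, once; it reports no verdict.
The state is a dict: "clock": time; "joint_pos": joint angles; "joint_vel": joint speeds; "tau": joint torques, N m; "eef_pos": TCP position; "tool_rot": TCP orientation; "ft_force": force on the tool from outside, world axes, zero at the start; "ft_torque": the same for the moment, N m; "grip_width": finger opening in m.
Only numpy, scipy, OpenCV 4.12 (cv2) and the standard library are available. Lean on these libraries where they do the work, as an engineer would, in place of code of your own. Each camera call takes 0.05 s, during which the arm holds its last target. There are 200 camera calls.

## Working session

There is one attempt and no reset: what is moved stays moved. The work goes in short steps, Python scripts to look and compute and a tool call to move; the robot and the scene stay as the last step left them, time stands still between calls to the robot, and variables do not carry over. Pictures are saved under pics/ and viewed, about 8 in all and at most 12, crops included, and the job is handed in when it is done.

Besides the shell and the picture viewer there is one more tool, called after "Call:" by a JSON object that holds its "api" and its "payload". play_rows: Moves the arm, as the interface text tells. Its arguments: {"type":"object","properties":{"motion":{"type":"array","items":{"type":"object","properties":{"fingers":{"type":"number"},"translation":{"type":"array","items":{"type":"number"}},"roll":{"type":"number"}}}}},"required":["motion"]}

```bash
mkdir -p pics
cat > h.py <<'E'
import numpy as np, cv2
from workcell import bot
def shot(n,name):
    c=bot.camera(n); cv2.imwrite(f'pics/{name}.png',c['pixels'][:,:,::-1])
    np.savez(f'pics/{name}.npz',**{k:np.array(v) for k,v in c.items()}); return c
def load(name): return dict(np.load(f'pics/{name}.npz'))
def ray(c,u,v):
    K=np.array(c['intrinsics']);d=np.array([(u-K[0,2])/K[0,0],(v-K[1,2])/K[1,1]]);s=d.copy()
    for _ in range(30): s=d/(1+float(c['k1'])*(s@s))
    T=np.array(c['world_to_cam']);R=T[:3,:3]
    return -R.T@T[:3,3], R.T@np.array([s[0],s[1],1])
def at(c,u,v,z):
    o,d=ray(c,u,v); return o+d*(z-o[2])/d[2]
def px(c,p):
    T=np.array(c['world_to_cam']);q=T[:3,:3]@p+T[:3,3];s=q[:2]/q[2];s=s*(1+float(c['k1'])*(s@s));K=np.array(c['intrinsics'])
    return s[0]*K[0,0]+K[0,2],s[1]*K[1,1]+K[1,2]
def tri(*rs):
    A=0;b=0
    for o,d in rs:
        d=d/np.linalg.norm(d);P=np.eye(3)-np.outer(d,d);A=A+P;b=b+P@o
    return np.linalg.solve(A,b)
E
python3 - <<'E'
from h import *
a=shot('top','top0');b=shot('side','side0')
cv2.imwrite('pics/both.png',np.vstack([a['pixels'],b['pixels']])[:,:,::-1][:, :] if 0 else np.hstack([cv2.resize(x['pixels'],(400,300)) for x in(a,b)])[:,:,::-1])
print(bot.get_obs())
for c in(a,b): print(c['world_to_cam'],c['intrinsics'],c['k1'])
E
```

```text
{'clock': 0.1, 'joint_pos': array([-1.27701283e+00,  2.41379417e-01,  3.87930576e-03,  1.33522349e+00,
        4.21585421e-06,  1.57079321e+00]), 'joint_vel': array([-0.00166948, -0.00286772,  0.00256943,  0.00155707,  0.00101154,
        0.00057668]), 'tau': array([-9.13021559e-04, -3.73138547e+01,  2.53010398e+01,  1.08791786e-02,
        2.96559347e-05, -7.70425771e-06]), 'eef_pos': array([ 0.144633  , -0.47806155,  0.24448887]), 'tool_rot': array([ 8.02987382e-01, -5.95995248e-01, -7.72532403e-04, -5.76019724e-04]), 'ft_force': array([0.6943758, 0.8098369, 0.9067382]), 'ft_torque': array([-0.02187656, -0.02531971, -0.01375608]), 'grip_width': 0.08542631992715778}
[[ 1.82591550e-02 -9.99832996e-01 -7.63815930e-04 -6.25589472e-02]
 [-9.79910582e-01 -1.77435732e-02 -1.98646462e-01  5.59424862e-01]
 [ 1.98599734e-01  4.37558785e-03 -9.80070916e-01  1.00120110e+00]
 [ 0.00000000e+00  0.00000000e+00  0.00000000e+00  1.00000000e+00]] [[378.96609197   0.         249.07808813]
 [  0.         378.96609197 194.48732114]
 [  0.           0.           1.        ]] 0.04093531311173223
[[ 0.99990007 -0.01377696  0.00316804 -0.53659223]
 [-0.00777857 -0.72332459 -0.69046436  0.04122087]
 [ 0.01180403  0.69037073 -0.72335947  1.13960628]
 [ 0.          0.          0.          1.        ]] [[438.63416221   0.         255.56451871]
 [  0.         438.63416221 188.59878623]
 [  0.           0.           1.        ]] 0.024401083010541332
```

View pics/top0.png

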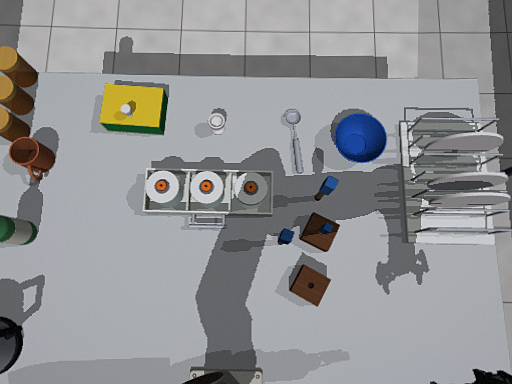

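View pics/side0.png

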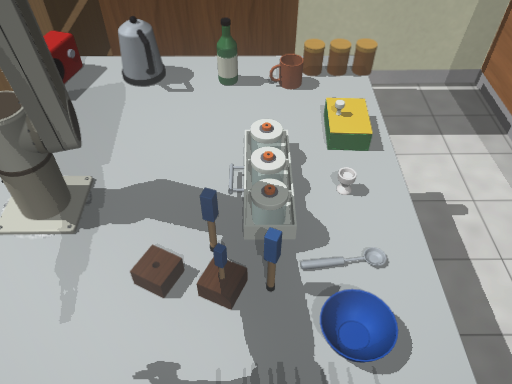

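Top view: sticks stand free at (286,236) and (330,185), and one is in the stand at (326,229). There are two stands, at (319,231) and (310,285). The base is at the bottom centre, so the farther stand is (319,231). It holds the stick whose handle looks smallest. I'll confirm with an enlarged crop and measure.

Run:
```python
from h import *
a=load('top0');b=load('side0')
A=cv2.resize(a['pixels'][150:310,250:350],(480,600)[::1],interpolation=cv2.INTER_CUBIC)if 0 else cv2.resize(a['pixels'][170:310,265:350],None,fx=4.2,fy=4.2,interpolation=cv2.INTER_CUBIC)
B=cv2.resize(b['pixels'][180:320,190:290],None,fx=4.2,fy=4.2,interpolation=cv2.INTER_CUBIC)
cv2.imwrite('pics/crop.png',np.hstack([A,B])[:,:,::-1])
for n,c in(('top',a),('side',b)):
    im=c['pixels'].astype(int);
    for nm,m in(('blue',(im[...,2]>im[...,0]+25)&(im[...,2]>im[...,1]+18)),('or',(im[...,0]>im[...,2]+90)&(im[...,0]>im[...,1]+70))):
        k,l,s,ce=cv2.connectedComponentsWithStats(m.astype(np.uint8))
        for i in range(1,k):
            if s[i,4]>15: print(n,nm,s[i],ce[i].round(1),at(c,*ce[i],.109 if nm=='or' else .15).round(3))
```

```text
top blue [ 334  113   53   50 2104] [360.2 137.5] [ 0.698 -0.339  0.15 ]
top blue [320 176  19  19 211] [329.  184.9] [ 0.57  -0.256  0.15 ]
top blue [320 222  14  12  81] [326.8 227.6] [ 0.461 -0.248  0.15 ]
top blue [279 228  16  15 151] [286.2 235.5] [ 0.439 -0.147  0.15 ]
top or [157 181   9   9  64] [161.  185.1] [0.571 0.182 0.109]
top or [201 182  10   9  66] [205.7 185.8] [0.571 0.063 0.109]
side blue [200 188  16  34 368] [207.1 203.9] [ 0.43  -0.136  0.15 ]
side blue [264 227  18  36 475] [271.4 244.3] [ 0.564 -0.245  0.15 ]
side blue [213 243  14  25 236] [219.5 255. ] [ 0.463 -0.269  0.15 ]
side blue [ 320  289   79   73 4495] [358.4 325.1] [ 0.706 -0.416  0.15 ]
side or [ 43  31  28  20 322] [54.9 38.6] [-0.144  0.667  0.109]
side or [262 123   9   5  33] [266.2 125.2] [0.568 0.186 0.109]
side or [264 152   9   6  40] [267.9 154.5] [0.569 0.067 0.109]
```

View pics/crop.png

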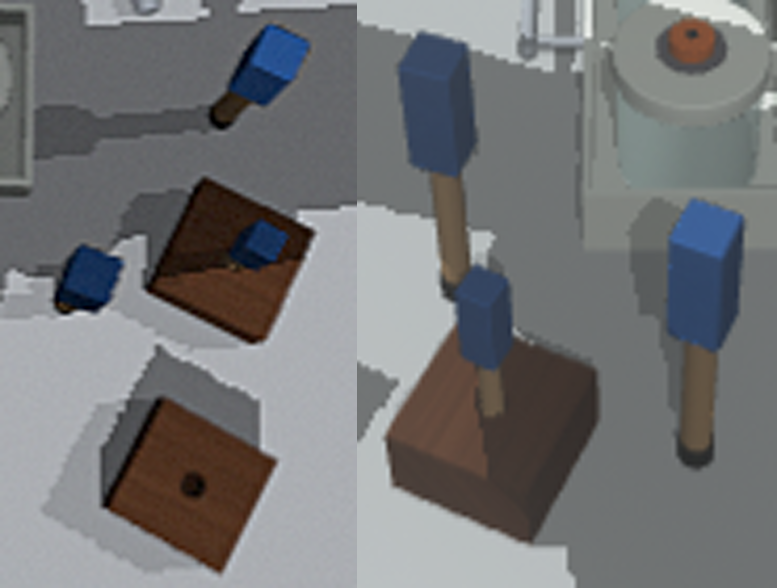

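Confirmed: the stick in the stand has the smallest handle, and its stand is the one farther from the base. Now the handle's position and the jars.

Run:
```python
from h import *
a=load('top0');b=load('side0')
p=tri(ray(a,326.8,227.6),ray(b,219.5,255));print('handle',p)
for u,v in((326.8,227.6),): print(at(a,u,v,.125))
print(at(b,219.5,255,.1225))
# stand top corners (crop scale 4.2, origin 265,170)
C=[at(a,265+x/4.2,170+y/4.2,.05) for x,y in((204,180),(314,233),(263,341),(148,288))]
print(np.round(C,3),np.mean(C,0),[np.linalg.norm(C[i]-C[i-1]) for i in range(4)],[np.degrees(np.arctan2(*(C[i]-C[i-1])[1::-1]))for i in range(4)])
# handle top corners, side crop
for x,y in((474,266),(511,281),(494,300),(458,287)): print(at(b,190+(x-357)/4.2,180+y/4.2,.15))
for n,u,v in(('A',(161,185.1),(266.2,125.2)),('B',(205.7,185.8),(267.9,154.5)),('C',(250.7,187.3),(190+(692-357)/4.2,180+40/4.2))):
    print(n,tri(ray(a,*u),ray(b,*v)),at(a,*u,.109),at(b,*v,.109))
print(tri(ray(a,286.2,235.5),ray(b,207.1,203.9)),tri(ray(a,329,184.9),ray(b,271.4,244.3)))
from scipy.spatial.transform import Rotation as R
print(R.from_quat(bot.get_obs()['tool_rot']).as_matrix().round(3))
```

```text
handle [ 0.46207346 -0.2525921   0.12710507]
[ 0.46383818 -0.25270131  0.125     ]
[ 0.46017962 -0.24976936  0.1225    ]
[[ 0.513 -0.232  0.05 ]
 [ 0.479 -0.304  0.05 ]
 [ 0.408 -0.269  0.05 ]
 [ 0.441 -0.195  0.05 ]] [ 0.46041825 -0.24974691  0.05      ] [np.float64(0.08107825491581117), np.float64(0.07888783071149148), np.float64(0.07894974905711896), np.float64(0.08077786354733255)] [np.float64(-27.630197523195438), np.float64(-115.32731488446713), np.float64(153.66059278806688), np.float64(66.14488823840436)]
[ 0.45808936 -0.24113404  0.15      ]
[ 0.47582183 -0.25002735  0.15      ]
[ 0.46827307 -0.26075915  0.15      ]
[ 0.45117342 -0.2531667   0.15      ]
A [0.56871467 0.18033034 0.11359052] [0.57094576 0.18169825 0.109     ] [0.56783543 0.18561832 0.109     ]
B [0.56928541 0.06244424 0.11299422] [0.57122433 0.06312499 0.109     ] [0.56852446 0.06646272 0.109     ]
C [ 0.56899192 -0.05660067  0.10952563] [ 0.56931501 -0.05656699  0.109     ] [ 0.5688249  -0.05617632  0.109     ]
[ 0.43498432 -0.14628537  0.16230624] [ 0.56524134 -0.253343    0.1624747 ]
[[ 0.29  -0.957 -0.001]
 [-0.957 -0.29   0.002]
 [-0.002 -0.    -1.   ]]
```

Call:
{"api": "play_rows", "payload": {"motion": [{"translation":[-1.27,-3.69,0],"roll":-4.6,"fingers":-1},{"translation":[-2.53,-7.37,0],"roll":-9.2,"fingers":-1},{"translation":[-3.8,-11.06,0],"roll":-13.8,"fingers":-1},{"translation":[-5.06,-14.74,0],"roll":-18.4,"fingers":-1},{"translation":[-6.33,-18.43,0],"roll":-23,"fingers":-1},{"translation":[-7.6,-22.1,0],"roll":-27.6,"fingers":-0.8},{"translation":[-8.86,-25.8,0],"roll":-32.2,"fingers":-0.6},{"translation":[-10.13,-29.48,0],"roll":-36.8,"fingers":-0.5},{"translation":[-11.4,-33.17,0],"roll":-41.4,"fingers":-0.4},{"translation":[-12.66,-36.85,0],"roll":-46,"fingers":-0.3},{"translation":[-12.66,-36.85,0],"roll":-46,"fingers":-0.3},{"translation":[-12.66,-36.85,0],"roll":-46,"fingers":-0.3},{"translation":[-12.66,-36.85,0],"roll":-46,"fingers":-0.3},{"translation":[-12.66,-36.85,0],"roll":-46,"fingers":-0.3},{"translation":[-12.66,-36.85,0],"roll":-46,"fingers":-0.3}]}}

```text
clock: 1.35
eef_pos: [0.4597, -0.2516, 0.2453]
tool_rot: [0.972, -0.236, -0.0, 0.0]
ft_force: [0.6, 0.3, -0.5]
grip_width: 0.0556
```

Run:
```python
from h import *
from scipy.spatial.transform import Rotation as R
c=shot('wrist','w1');o=bot.get_obs();print(o['eef_pos'],o['joint_pos'],o['grip_width'],o['ft_force'],o['clock'],R.from_quat(o['tool_rot']).as_matrix().round(3))
print(px(c,np.array([.461,-.25,.15])),px(c,np.array([.4604,-.2497,.05])))
```

```text
[ 0.4597841  -0.25166818  0.24542214] [-5.00762995e-01  2.88648989e-01  6.95302630e-02  1.35179777e+00
 -9.47921026e-05  1.54677960e+00] 0.05581868298059704 [-0.05614089 -0.09064636  0.38597885] 1.4 [[ 0.888 -0.459 -0.   ]
 [-0.459 -0.888 -0.   ]
 [-0.     0.    -1.   ]]
(np.float64(255.13692360602786), np.float64(194.2676722286548)) (np.float64(254.49618458113903), np.float64(171.6363001596667))
```

View pics/w1.png

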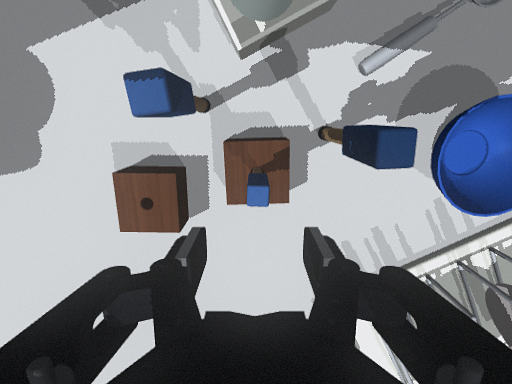

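The wrist view shows the target handle's top face at about (258,197), square to the jaws, with the stand at (257,171) behind it.

Run:
```python
from h import *
c=load('w1')
im=c['pixels'].astype(int);m=((im[...,2]>im[...,0]+25)&(im[...,2]>im[...,1]+18)).astype(np.uint8)
m[:,:235]=0;m[:,285:]=0
ys,xs=np.where(m[150:215]);ys+=150
for y in range(165,212,3):
    q=xs[ys==y]; print(y,q.min() if len(q) else '',q.max() if len(q) else '',im[y,q].mean(0).round() if len(q) else '')
for u,v in((258,197),(247,206),(269,206)): print(at(c,u,v,.15))
```

```text
165   
168   
171   
174 249 252 [34. 46. 66.]
177 249 249 [37. 46. 66.]
180 248 265 [35. 45. 65.]
183 248 248 [36. 50. 70.]
186 247 268 [ 55.  80. 125.]
189 247 268 [ 67. 102. 165.]
192 247 268 [ 67. 103. 165.]
195 247 268 [ 68. 103. 166.]
198 247 268 [ 68. 103. 166.]
201 247 268 [ 69. 104. 166.]
204 247 268 [ 68. 104. 166.]
207   
210   
[ 0.46209871 -0.25340155  0.15      ]
[ 0.4495321  -0.25638506  0.15      ]
[ 0.46701082 -0.26539212  0.15      ]
```

Call:
{"api": "play_rows", "payload": {"motion": [{"translation":[0.2,0,2.5],"roll":0,"fingers":-0.3},{"translation":[0.2,0,5],"roll":0,"fingers":-0.3},{"translation":[0.2,0,7.5],"roll":0,"fingers":-0.3},{"translation":[0.2,0,10],"roll":0,"fingers":-0.3},{"translation":[0.2,0,11.5],"roll":0,"fingers":-0.3},{"translation":[0.2,0,12.5],"roll":0,"fingers":-0.3},{"translation":[0.2,0,12.5],"roll":0,"fingers":-0.3},{"translation":[0.2,0,12.5],"roll":0,"fingers":0.1},{"translation":[0.2,0,12.5],"roll":0,"fingers":0.4},{"translation":[0.2,0,12.5],"roll":0,"fingers":0.7},{"translation":[0.2,0,12.5],"roll":0,"fingers":1},{"translation":[0.2,0,12.5],"roll":0,"fingers":1},{"translation":[0.2,0,12.5],"roll":0,"fingers":1},{"translation":[0.2,0,12.5],"roll":0,"fingers":1},{"translation":[0.2,0,12.5],"roll":0,"fingers":1},{"translation":[0.2,0,12.5],"roll":0,"fingers":1}]}}

```text
clock: 2.73
eef_pos: [0.4636, -0.2522, 0.1219]
tool_rot: [0.972, -0.235, 0.002, 0.001]
ft_force: [-0.5, 0.5, 6.3]
grip_width: 0.0193
```

```bash
python3 -c "
from h import *
o=bot.get_obs();print(o)"
```

```text
{'clock': 2.7333, 'joint_pos': array([-4.98036301e-01,  3.78206496e-01, -1.38204860e-01,  1.05114539e+00,
       -2.99307129e-04,  1.54682508e+00]), 'joint_vel': array([-0.00156103,  0.0015909 ,  0.00089257,  0.00029719,  0.0001577 ,
        0.00070834]), 'tau': array([ 1.89280375e-01, -3.82251477e+01,  2.10481149e+01, -2.78020576e-01,
        1.30078280e-01, -9.45586507e-04]), 'eef_pos': array([ 0.46358126, -0.25217347,  0.12193783]), 'tool_rot': array([ 9.72037730e-01, -2.34819091e-01,  1.52631063e-03,  5.62572029e-04]), 'ft_force': array([-0.514198  ,  0.48829803,  6.30074532]), 'ft_torque': array([-0.00543002,  0.18678423, -0.02261018]), 'grip_width': 0.019300430863173294}
```

Gripped (19.3 mm). Lifting.

Call:
{"api": "play_rows", "payload": {"motion": [{"translation":[0,0,-0.5],"roll":0,"fingers":1},{"translation":[0,0,-1.5],"roll":0,"fingers":1},{"translation":[0,0,-3],"roll":0,"fingers":1},{"translation":[0,0,-4.5],"roll":0,"fingers":1},{"translation":[0,0,-6],"roll":0,"fingers":1},{"translation":[0,0,-7.5],"roll":0,"fingers":1},{"translation":[0,0,-9],"roll":0,"fingers":1},{"translation":[0,0,-10.5],"roll":0,"fingers":1},{"translation":[0,0,-12],"roll":0,"fingers":1},{"translation":[0,0,-13],"roll":0,"fingers":1},{"translation":[0,0,-13.5],"roll":0,"fingers":1},{"translation":[0,0,-13.5],"roll":0,"fingers":1},{"translation":[0,0,-13.5],"roll":0,"fingers":1},{"translation":[0,0,-13.5],"roll":0,"fingers":1},{"translation":[0,0,-13.5],"roll":0,"fingers":1}]}}

```text
clock: 3.98
eef_pos: [0.4621, -0.2513, 0.2542]
tool_rot: [0.972, -0.235, -0.001, -0.0]
ft_force: [-0.5, -0.3, -0.4]
grip_width: 0.0194
```

Run:
```python
from h import *
from scipy.spatial.transform import Rotation as R
o=bot.get_obs();print(o['eef_pos'],R.from_quat(o['tool_rot']).as_matrix().round(3),o['ft_force'],o['grip_width'])
a=shot('top','top1');b=shot('side','side1');w=shot('wrist','w2')
for c in(a,b,w): print(px(c,o['eef_pos']+[0,0,-.117]),px(c,o['eef_pos']))
p=px(b,o['eef_pos']+[0,0,-.06]);x,y=map(int,p)
B=cv2.resize(b['pixels'][y-65:y+65,x-60:x+60],(510,552),interpolation=cv2.INTER_CUBIC)
p=px(a,o['eef_pos']+[0,0,-.06]);x2,y2=map(int,p);print(x-60,y-65,x2-30,y2-65)
A=cv2.resize(a['pixels'][y2-65:y2+65,x2-30:x2+35],(276,552),interpolation=cv2.INTER_CUBIC)
cv2.imwrite('pics/c2.png',np.hstack([B,A])[:,:,::-1])
```

```text
[ 0.4620964  -0.25132604  0.25421957] [[ 0.89  -0.457 -0.002]
 [-0.457 -0.89   0.001]
 [-0.002 -0.    -1.   ]] [-0.47510886 -0.2725176  -0.42506771] 0.019395430684815567
(np.float64(327.2398223851179), np.float64(227.73119850444294)) (np.float64(337.87036907957463), np.float64(221.79253354598234))
(np.float64(220.0172988925355), np.float64(251.33131742413212)) (np.float64(216.41955291389013), np.float64(213.04536847133264))
(np.float64(254.68465274539264), np.float64(189.90844718037118)) (np.float64(254.31755325270402), np.float64(247.44341249147058))
158 168 302 160
```

View pics/c2.png

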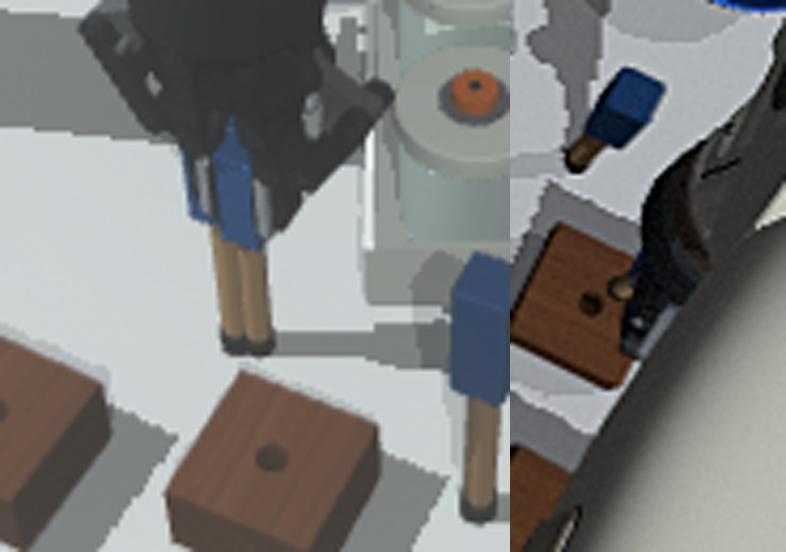

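View pics/w2.png

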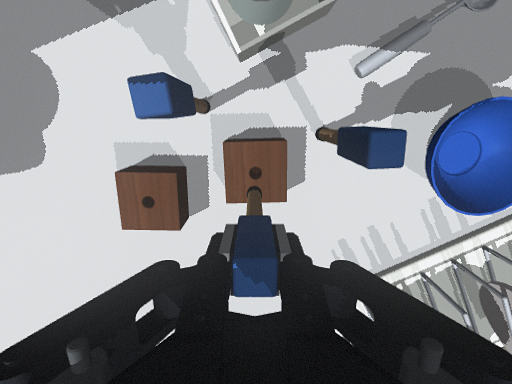

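The stick is held upright and its foot is clear of the stand (side about (219,250), top about (328,228), close to the predicted pixels). Moving above the nearest jar, C.

Call:
{"api": "play_rows", "payload": {"motion": [{"translation":[0.05,-1.2,0],"roll":0,"fingers":1},{"translation":[0.1,-3.5,0],"roll":0,"fingers":1},{"translation":[0.18,-6.0,0],"roll":0,"fingers":1},{"translation":[0.26,-8.5,0],"roll":0,"fingers":1},{"translation":[0.33,-11,0],"roll":0,"fingers":1},{"translation":[0.4,-13.5,0],"roll":0,"fingers":1},{"translation":[0.48,-16,0],"roll":0,"fingers":1},{"translation":[0.56,-18.5,0],"roll":0,"fingers":1},{"translation":[0.62,-20.8,0],"roll":0,"fingers":1},{"translation":[0.67,-22.25,0],"roll":0,"fingers":1},{"translation":[0.67,-22.25,0],"roll":0,"fingers":1},{"translation":[0.67,-22.25,0],"roll":0,"fingers":1},{"translation":[0.67,-22.25,0],"roll":0,"fingers":1},{"translation":[0.67,-22.25,0],"roll":0,"fingers":1},{"translation":[0.67,-22.25,0],"roll":0,"fingers":1}]}}

```text
clock: 5.38
eef_pos: [0.5698, -0.0577, 0.2554]
tool_rot: [0.972, -0.236, 0.0, 0.0]
ft_force: [0.7, -0.5, -1.2]
grip_width: 0.0195
```

Run:
```python
from h import *
from scipy.spatial.transform import Rotation as R
a=load('top1');b=load('side1')
print('tip rel',tri(ray(a,328.4,227.6),ray(b,219.4,250))-[.4621,-.2513,.2542])
o=bot.get_obs();print(o['eef_pos'],R.from_quat(o['tool_rot']).as_matrix().round(3),o['ft_force'])
b=shot('side','side2');w=shot('wrist','w3')
x,y=map(int,px(b,o['eef_pos']+[0,0,-.13]));print(x-35,y-50)
B=cv2.resize(b['pixels'][y-50:y+40,x-35:x+35],None,fx=5,fy=5,interpolation=cv2.INTER_CUBIC)
x,y=map(int,px(w,o['eef_pos']+[0,0,-.13]));print(x-40,y-45)
W=cv2.resize(w['pixels'][y-45:y+45,x-40:x+40],None,fx=5,fy=5,interpolation=cv2.INTER_CUBIC)
cv2.imwrite('pics/c3.png',np.hstack([B,W])[:,:,::-1])
```

```text
tip rel [-0.00059453 -0.00159264 -0.11023067]
[ 0.56979739 -0.05770624  0.25544611] [[ 0.889 -0.458  0.   ]
 [-0.458 -0.889 -0.   ]
 [ 0.     0.    -1.   ]] [ 0.70097401 -0.4794885  -1.18184643]
235 135
214 141
```

View pics/c3.png

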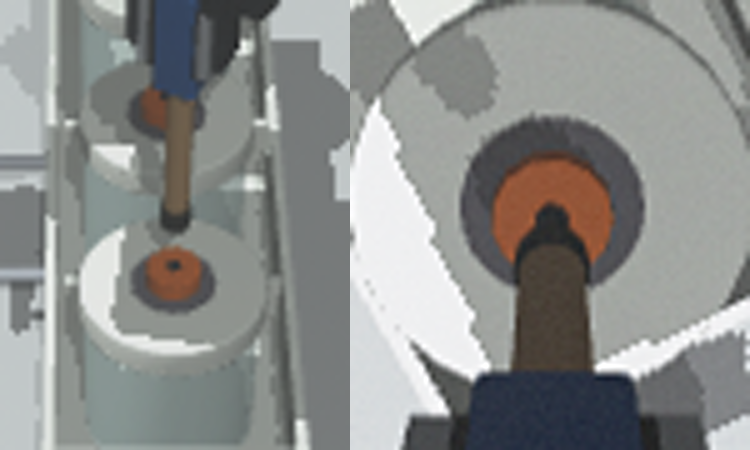

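Side crop: the foot is just above jar C's button, with the dot at (174,265) in the crop and the foot at (175,226). The wrist crop shows the dot at (551,212), just ahead of the foot.

Run:
```python
from h import *
b=load('side2');w=load('w3');e=np.array([.5698,-.0577,.2554])
print(at(b,269.8,188,.109),at(w,254.2,183.4,.109),tri(ray(b,269.8,188),ray(w,254.2,183.4)))
print(px(b,e-[0,0,.112]),px(b,e-[0,0,.1095]),px(w,e-[0,0,.112]))
```

```text
[ 0.56909325 -0.05123228  0.109     ] [ 0.5690376  -0.05820445  0.109     ] [ 0.569219   -0.05686385  0.11477207]
(np.float64(270.612495740247), np.float64(179.63645442559567)) (np.float64(270.6431826149339), np.float64(178.8637868723577)) (np.float64(254.6148584197499), np.float64(191.39920365660916))
```

Call:
{"api": "play_rows", "payload": {"motion": [{"translation":[0,0,0.7],"roll":0,"fingers":1},{"translation":[0,0,1.4],"roll":0,"fingers":1},{"translation":[0,0,2.0],"roll":0,"fingers":1},{"translation":[0,0,2.4],"roll":0,"fingers":1},{"translation":[0,0,2.4],"roll":0,"fingers":1},{"translation":[0,0,2.4],"roll":0,"fingers":1}]}}

```text
clock: 5.98
eef_pos: [0.5698, -0.0566, 0.2307]
tool_rot: [0.972, -0.235, -0.001, 0.0]
ft_force: [-0.2, -0.7, -0.2]
grip_width: 0.0197
```

Call:
{"api": "play_rows", "payload": {"motion": [{"translation":[0,0,0.1],"roll":0,"fingers":1},{"translation":[0,0,0.2],"roll":0,"fingers":1},{"translation":[0,0,0.2],"roll":0,"fingers":1},{"translation":[0,0,0.2],"roll":0,"fingers":1}]}}

```text
clock: 6.32
eef_pos: [0.5703, -0.0567, 0.2294]
tool_rot: [0.972, -0.235, 0.0, -0.0]
ft_force: [-0.0, -1.2, -0.3]
grip_width: 0.0193
```

Call:
{"api": "play_rows", "payload": {"motion": [{"translation":[0,0,0.1],"roll":0,"fingers":1},{"translation":[0,0,0.2],"roll":0,"fingers":1},{"translation":[0,0,0.2],"roll":0,"fingers":1},{"translation":[0,0,0.2],"roll":0,"fingers":1}]}}

```text
clock: 6.65
eef_pos: [0.5701, -0.0567, 0.2272]
tool_rot: [0.972, -0.235, -0.0, 0.0]
ft_force: [0.4, 0.2, -0.3]
grip_width: 0.0193
```

Still free; on in 1 mm steps.

Call:
{"api": "play_rows", "payload": {"motion": [{"translation":[0,0,0.1],"roll":0,"fingers":1},{"translation":[0,0,0.1],"roll":0,"fingers":1},{"translation":[0,0,0.1],"roll":0,"fingers":1}]}}

```text
clock: 6.9
eef_pos: [0.5702, -0.0567, 0.227]
tool_rot: [0.972, -0.235, 0.0, -0.0]
ft_force: [-1.9, -0.1, 4.3]
grip_width: 0.0195
```

Call:
{"api": "play_rows", "payload": {"motion": [{"translation":[0,0,0.1],"roll":0,"fingers":1},{"translation":[0,0,0.1],"roll":0,"fingers":1},{"translation":[0,0,0.1],"roll":0,"fingers":1}]}}

```text
clock: 7.15
eef_pos: [0.5703, -0.0567, 0.2263]
tool_rot: [0.972, -0.235, 0.001, -0.0]
ft_force: [-1.6, 0.3, 5.3]
grip_width: 0.0192
```

Call:
{"api": "play_rows", "payload": {"motion": [{"translation":[0,0,0.1],"roll":0,"fingers":1},{"translation":[0,0,0.1],"roll":0,"fingers":1},{"translation":[0,0,0.1],"roll":0,"fingers":1}]}}

```text
clock: 7.4
eef_pos: [0.5703, -0.0567, 0.2258]
tool_rot: [0.972, -0.235, 0.001, -0.0]
ft_force: [-2.5, 1.2, 7.6]
grip_width: 0.0194
```

Jar C is firm (4.3 N at touch, then rising). Lifting and moving to B.

Call:
{"api": "play_rows", "payload": {"motion": [{"translation":[0,0,-0.8],"roll":0,"fingers":1},{"translation":[0,0,-2],"roll":0,"fingers":1},{"translation":[-0.5,-1,-2.5],"roll":0,"fingers":1},{"translation":[-1.5,-3,-2.5],"roll":0,"fingers":1},{"translation":[-2.6,-5,-2.5],"roll":0,"fingers":1},{"translation":[-3.6,-7,-2.5],"roll":0,"fingers":1},{"translation":[-4.6,-9,-2.5],"roll":0,"fingers":1},{"translation":[-5.3,-10.3,-2.5],"roll":0,"fingers":1},{"translation":[-5.45,-10.6,-2.5],"roll":0,"fingers":1},{"translation":[-5.45,-10.6,-2.5],"roll":0,"fingers":1},{"translation":[-5.45,-10.6,-2.5],"roll":0,"fingers":1},{"translation":[-5.45,-10.6,-2.5],"roll":0,"fingers":1},{"translation":[-5.45,-10.6,-2.0],"roll":0,"fingers":1},{"translation":[-5.45,-10.6,-1.4],"roll":0,"fingers":1},{"translation":[-5.45,-10.6,-0.9],"roll":0,"fingers":1},{"translation":[-5.45,-10.6,-0.6],"roll":0,"fingers":1},{"translation":[-5.45,-10.6,-0.6],"roll":0,"fingers":1},{"translation":[-5.45,-10.6,-0.6],"roll":0,"fingers":1}]}}

```text
clock: 8.9
eef_pos: [0.5699, 0.0623, 0.2299]
tool_rot: [0.972, -0.235, -0.0, 0.0]
ft_force: [-0.6, 0.4, 0.0]
grip_width: 0.0194
```

Call:
{"api": "play_rows", "payload": {"motion": [{"translation":[0,0,0.1],"roll":0,"fingers":1},{"translation":[0,0,0.1],"roll":0,"fingers":1},{"translation":[0,0,0.1],"roll":0,"fingers":1}]}}

```text
clock: 9.15
eef_pos: [0.5702, 0.0625, 0.2295]
tool_rot: [0.972, -0.235, 0.0, -0.0]
ft_force: [0.1, 0.6, -1.0]
grip_width: 0.0194
```

Call:
{"api": "play_rows", "payload": {"motion": [{"translation":[0,0,0.1],"roll":0,"fingers":1},{"translation":[0,0,0.2],"roll":0,"fingers":1},{"translation":[0,0,0.2],"roll":0,"fingers":1},{"translation":[0,0,0.2],"roll":0,"fingers":1}]}}

```text
clock: 9.48
eef_pos: [0.57, 0.0625, 0.2272]
tool_rot: [0.972, -0.235, -0.0, 0.0]
ft_force: [-0.5, 0.2, -0.2]
grip_width: 0.0194
```

Call:
{"api": "play_rows", "payload": {"motion": [{"translation":[0,0,0.1],"roll":0,"fingers":1},{"translation":[0,0,0.1],"roll":0,"fingers":1},{"translation":[0,0,0.1],"roll":0,"fingers":1}]}}

```text
clock: 9.73
eef_pos: [0.5702, 0.0625, 0.227]
tool_rot: [0.972, -0.235, 0.0, -0.0]
ft_force: [-0.8, -0.8, 3.8]
grip_width: 0.0192
```

Call:
{"api": "play_rows", "payload": {"motion": [{"translation":[0,0,0.1],"roll":0,"fingers":1},{"translation":[0,0,0.1],"roll":0,"fingers":1},{"translation":[0,0,0.1],"roll":0,"fingers":1}]}}

```text
clock: 9.98
eef_pos: [0.5702, 0.0625, 0.2263]
tool_rot: [0.972, -0.235, 0.001, -0.0]
ft_force: [-1.3, -0.3, 6.1]
grip_width: 0.0192
```

B is firm too, so it should be A. Moving there and feeling it.

Call:
{"api": "play_rows", "payload": {"motion": [{"translation":[0,0,-0.8],"roll":0,"fingers":1},{"translation":[0,0,-2],"roll":0,"fingers":1},{"translation":[-0.5,-1,-2.5],"roll":0,"fingers":1},{"translation":[-1.5,-3,-2.5],"roll":0,"fingers":1},{"translation":[-2.6,-5,-2.5],"roll":0,"fingers":1},{"translation":[-3.6,-7,-2.5],"roll":0,"fingers":1},{"translation":[-4.6,-9,-2.5],"roll":0,"fingers":1},{"translation":[-5.3,-10.2,-2.5],"roll":0,"fingers":1},{"translation":[-5.45,-10.45,-2.5],"roll":0,"fingers":1},{"translation":[-5.45,-10.45,-2.5],"roll":0,"fingers":1},{"translation":[-5.45,-10.45,-2.5],"roll":0,"fingers":1},{"translation":[-5.45,-10.45,-2.5],"roll":0,"fingers":1},{"translation":[-5.45,-10.45,-2.0],"roll":0,"fingers":1},{"translation":[-5.45,-10.45,-1.4],"roll":0,"fingers":1},{"translation":[-5.45,-10.45,-0.9],"roll":0,"fingers":1},{"translation":[-5.45,-10.45,-0.6],"roll":0,"fingers":1},{"translation":[-5.45,-10.45,-0.6],"roll":0,"fingers":1},{"translation":[-5.45,-10.45,-0.6],"roll":0,"fingers":1}]}}

```text
clock: 11.48
eef_pos: [0.5691, 0.1801, 0.2309]
tool_rot: [0.972, -0.235, -0.0, 0.0]
ft_force: [-0.0, 0.3, -0.6]
grip_width: 0.0194
```

Call:
{"api": "play_rows", "payload": {"motion": [{"translation":[0,0,0.1],"roll":0,"fingers":1},{"translation":[0,0,0.2],"roll":0,"fingers":1},{"translation":[0,0,0.3],"roll":0,"fingers":1},{"translation":[0,0,0.4],"roll":0,"fingers":1},{"translation":[0,0,0.4],"roll":0,"fingers":1},{"translation":[0,0,0.4],"roll":0,"fingers":1}]}}

```text
clock: 11.98
eef_pos: [0.5693, 0.1804, 0.2273]
tool_rot: [0.972, -0.235, -0.0, 0.0]
ft_force: [-0.5, 0.2, -1.0]
grip_width: 0.0191
```

Call:
{"api": "play_rows", "payload": {"motion": [{"translation":[0,0,0.1],"roll":0,"fingers":1},{"translation":[0,0,0.1],"roll":0,"fingers":1},{"translation":[0,0,0.1],"roll":0,"fingers":1},{"translation":[0,0,0.1],"roll":0,"fingers":1}]}}

```text
clock: 12.32
eef_pos: [0.5694, 0.1804, 0.2264]
tool_rot: [0.972, -0.235, 0.0, -0.0]
ft_force: [-1.0, 0.0, -0.6]
grip_width: 0.0192
```

Call:
{"api": "play_rows", "payload": {"motion": [{"translation":[0,0,0.1],"roll":0,"fingers":1},{"translation":[0,0,0.1],"roll":0,"fingers":1},{"translation":[0,0,0.1],"roll":0,"fingers":1}]}}

```text
clock: 12.57
eef_pos: [0.5694, 0.1804, 0.2254]
tool_rot: [0.972, -0.235, 0.0, -0.0]
ft_force: [0.4, 0.0, 1.0]
grip_width: 0.019
```

Call:
{"api": "play_rows", "payload": {"motion": [{"translation":[0,0,0.1],"roll":0,"fingers":1},{"translation":[0,0,0.1],"roll":0,"fingers":1},{"translation":[0,0,0.1],"roll":0,"fingers":1}]}}

```text
clock: 12.82
eef_pos: [0.5694, 0.1804, 0.2244]
tool_rot: [0.972, -0.235, 0.0, -0.0]
ft_force: [0.8, -0.1, 1.3]
grip_width: 0.0193
```

Call:
{"api": "play_rows", "payload": {"motion": [{"translation":[0,0,0.1],"roll":0,"fingers":1},{"translation":[0,0,0.2],"roll":0,"fingers":1},{"translation":[0,0,0.2],"roll":0,"fingers":1},{"translation":[0,0,0.2],"roll":0,"fingers":1}]}}

```text
clock: 13.15
eef_pos: [0.5694, 0.1804, 0.2224]
tool_rot: [0.972, -0.235, 0.0, -0.0]
ft_force: [0.0, -0.0, 1.8]
grip_width: 0.0192
```

Run:
```python
from h import *
f=[]
b=shot('side','side5')
for i in range(5): f.append(bot.get_obs()['ft_force']); w=shot('wrist','w5')
o=bot.get_obs();print(np.mean(f,0),o['eef_pos'],o['tool_rot'],o['clock'])
x,y=map(int,px(b,o['eef_pos']+[0,0,-.112]));print(x-35,y-60)
B=cv2.resize(b['pixels'][y-60:y+30,x-35:x+35],None,fx=5,fy=5,interpolation=cv2.INTER_CUBIC)
x,y=map(int,px(w,o['eef_pos']+[0,0,-.112]));print(x-40,y-45)
W=cv2.resize(w['pixels'][y-45:y+45,x-40:x+40],None,fx=5,fy=5,interpolation=cv2.INTER_CUBIC)
cv2.imwrite('pics/c5.png',np.hstack([B,W])[:,:,::-1])
```

```text
[0.06285321 0.50485033 1.54994216] [0.56938647 0.18035539 0.22237638] [ 9.72027313e-01 -2.34867817e-01  9.17653955e-05 -5.22988025e-05] 13.45
231 66
214 146
```

View pics/c5.png

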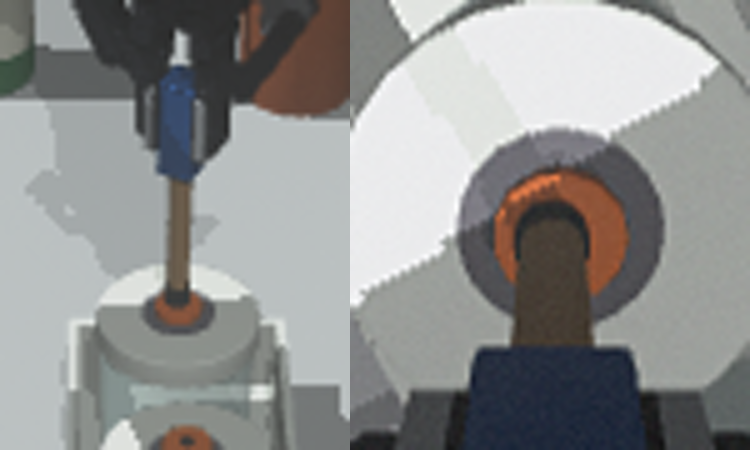

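The button gives softly (about 1.6 N at 4–5 mm in). The wrist crop puts the foot at about (552,240) and the button centre at about (562,235), so they are roughly 2 mm apart, and the stick is upright in both views. I'll press 1 mm more for margin and hold.

Call:
{"api": "play_rows", "payload": {"motion": [{"translation":[0,0,0.05],"roll":0,"fingers":1},{"translation":[0,0,0.1],"roll":0,"fingers":1},{"translation":[0,0,0.1],"roll":0,"fingers":1},{"translation":[0,0,0.1],"roll":0,"fingers":1},{"translation":[0,0,0.1],"roll":0,"fingers":1},{"translation":[0,0,0.1],"roll":0,"fingers":1},{"translation":[0,0,0.1],"roll":0,"fingers":1},{"translation":[0,0,0.1],"roll":0,"fingers":1},{"translation":[0,0,0.1],"roll":0,"fingers":1},{"translation":[0,0,0.1],"roll":0,"fingers":1}]}}

```text
clock: 14.28
eef_pos: [0.5694, 0.1804, 0.2213]
tool_rot: [0.972, -0.235, 0.0, -0.0]
ft_force: [1.4, 0.1, 2.2]
grip_width: 0.019
```

Run:
```python
from h import *
f=[]
for i in range(8): f.append(bot.get_obs()['ft_force']); bot.camera('side')
o=bot.get_obs();print(np.mean(f,0),o['eef_pos'],o['grip_width'],abs(o['joint_vel']).max(),o['clock'])
if 1.2<np.mean(f,0)[2]<6: print(bot.job_done())
```

```text
[0.87009689 0.18582778 1.68839501] [0.56937115 0.18035651 0.22133315] 0.019348401202339792 0.00161413299086034 14.6833
the job is handed in; nothing more can be done
None
```

The leaking jar is the one farthest to the robot's left, at about (0.569, 0.180). I left the stick gripped and upright on its button, pressing it in, and handed the job in at 14.7 s.

- **Stick:** I took the smallest blue-handled stick from the stand farther from the base.
- **Feeling the buttons:** the two other jars are firm. They gave 4.3 N and 3.8 N at first touch, and I went no further than 7.6 N and 6.1 N on them. The third yielded softly, at about 1 to 2 N over several millimetres.
- **Last checks:** the average push was 1.7 N with the button an estimated 5 to 6 mm in. That is lower than the 2.0 to 2.4 N expected from 0.4 N/mm, but within the force sensor's noise of about 0.7 N. The arm was still (joint speeds under 0.002 rad/s), the tool pointed straight down and the grip width was steady at 19 mm.
- **Centring:** in the last close picture, taken 1 mm before the final press, the foot was about 2 mm off the button's centre.
- **Disagreement:** the cameras put the button tops at 0.113 to 0.115 m rather than the 0.109 m I assumed at first. First touch on the firm jars, about 0.115 m, agreed with the cameras.
- **Not checked:** I took no final picture of the bowl, egg cup or spoon, but the arm's path did not go near them.

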